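Charge the milling cup with steel balls and hold it up

TASK

Using the little scoop, and never your fingers on the balls, scoop milling balls out of the green tray and tip at least three of them into the brass-coloured cup while it stands in its dark grey dock, spilling none on the bench, then stand the scoop back upright on the blue mat and let go of it. After that lift the cup out of its dock and finish while still holding it in the gripper, upright, level and still, with its bottom at least 10 cm above the bench; never tip the cup. Leave the other things on the bench (bottle, jar, lidded cup, dish, marker) where they are.

Things in the scene. Friction and masses are not known exactly. Their poses are not given: they have to be found in the camera images.
- tray: Green open tray, fixed; mm. Origin on the bench; z up, x roughly away from robot. Flat floor 8 above the bench from x = -80 to +100, 56 wide (y) between 5 thick side walls 42 high; upright end wall at x = +100. From x = -80 to -104 a 45 degree ramp rises to 32 height, with an end wall 50 high behind it (x = -105): balls pushed against it roll onto the scoop. Balls start at x < 10; beyond is room for the scoop.
- scoop: Scoop, 110 g (sizes in mm), starts standing on the mat. Steel pan 70 long (x -40 to +30) x 46 wide (y; 51 at the front), floor 2 thick, open front edge at x = -40, side walls 19 high from x = -34 back, 42 apart, flared at the front to 51 outside, back wall 19 high at x = +30. Origin: on the pan's underside, z up. Balls roll out over the front edge once it is lower than the back.
- scoop_grip (a point): Where to grip the scoop: the upright black grip block, 14 thick (scoop x) x 24 wide (scoop y), reaches from 52 to 114 above the pan's underside; this point is in it, at x = 8, y = 0, z = 90 of the scoop. (Sizes in mm.)
- scoop_pan (a point): Middle of the pan, 12 above its underside (scoop x = -5, y = 0, z = 12). (Sizes in mm.)
- scoop_lip (a point): Middle of the pan's front edge (scoop x = -40, y = 0, z = 0), over which balls are tipped out. (Sizes in mm.)
- mat: Round blue mat, 130 diameter, 2 thick, fixed to the bench, the scoop's place. Origin: at its centre, on the bench. (Sizes in mm.)
- dock: Round dark grey dock, fixed, 72 diameter: a base 12 high with a raised rim ring up to 18 above the bench, 63 inside diameter, in which the cup stands. Origin: centre, on the bench. (Sizes in mm.)
- cup: Straight open brass-coloured metal cup, about 220 g, 58 outside diameter, 53 inside, 55 high, 4 thick bottom. Origin: centre of its underside (12 above the bench at the start). z up. It can be gripped across its outside from above. (Sizes in mm.)
- cup_mid (a point): Middle of the cup's inside, 28 above its underside. A ball whose centre is within 30 of this point is in the cup. (Sizes in mm.)
- cup_rim (a point): Centre of the cup's mouth, 55 above its underside. (Sizes in mm.)
- ball0: Polished, slippery steel milling ball, 18 diameter, 24 g; one of five alike. Origin: its centre. It rolls freely. (Sizes in mm.)
- ball1: Polished, slippery steel milling ball, 18 diameter, 24 g; one of five alike. Origin: its centre. It rolls freely. (Sizes in mm.)
- ball2: Polished, slippery steel milling ball, 18 diameter, 24 g; one of five alike. Origin: its centre. It rolls freely. (Sizes in mm.)
- ball3: Polished, slippery steel milling ball, 18 diameter, 24 g; one of five alike. Origin: its centre. It rolls freely. (Sizes in mm.)
- ball4: Polished, slippery steel milling ball, 18 diameter, 24 g; one of five alike. Origin: its centre. It rolls freely. (Sizes in mm.)
- bottle: Amber bottle with white cap, 60 diameter, 130 high; origin: centre of its underside. A bystander: leave it where it is. (Sizes in mm.)
- jar: Clear jar with red cap, 64 diameter, 85 high; origin: centre of its underside. A bystander: leave it where it is. (Sizes in mm.)
- spare_cup: Closed aluminium cup with a lid, 64 diameter, 76 high; origin: centre of its underside. A bystander: leave it where it is. (Sizes in mm.)
- dish: Clear flat covered dish, 92 diameter, 17 high; origin: centre of its underside. A bystander: leave it where it is. (Sizes in mm.)
- marker: White and green marker pen lying flat, 125 long along its x (from -42 to +82), 14 thick; origin: on the underside, 42 from its white end. A bystander: leave it where it is. (Sizes in mm.)
Not all that is in view belongs to the job. Of the things like the mat, leave any that is pink; of the rest the smaller one is meant. What is shaped like the cup but purple is not meant.

How it is judged:
On the way, in this order (a step that is already met when the one before it is completed fails the run):
1. at least one ball lies in the scoop's pan, lifted clear of the tray (((distance between ball0 and scoop_pan below 0.04 m and height (world z) of ball0 above 0.06 m) or (distance between ball1 and scoop_pan below 0.04 m and height (world z) of ball1 above 0.06 m) or (distance between ball2 and scoop_pan below 0.04 m and height (world z) of ball2 above 0.06 m) or (distance between ball3 and scoop_pan below 0.04 m and height (world z) of ball3 above 0.06 m) or (distance between ball4 and scoop_pan below 0.04 m and height (world z) of ball4 above 0.06 m))), for 0.2 s.
2. at least three balls are in the cup, which stands upright in its dock ((distance between each of ball0, ball1, ball2 and cup_mid below 0.03 m or distance between each of ball0, ball1, ball3 and cup_mid below 0.03 m or distance between each of ball0, ball1, ball4 and cup_mid below 0.03 m or distance between each of ball0, ball2, ball3 and cup_mid below 0.03 m or distance between each of ball0, ball2, ball4 and cup_mid below 0.03 m or distance between each of ball0, ball3, ball4 and cup_mid below 0.03 m or distance between each of ball1, ball2, ball3 and cup_mid below 0.03 m or distance between each of ball1, ball2, ball4 and cup_mid below 0.03 m or distance between each of ball1, ball3, ball4 and cup_mid below 0.03 m or distance between each of ball2, ball3, ball4 and cup_mid below 0.03 m) and height (world z) of cup below 0.02 m and angle between cup's own z axis and vertical below 0.1 rad and horizontal distance between cup and dock below 0.01 m), for 0.2 s.
3. the scoop stands upright on the blue mat, released (horizontal distance between scoop and mat below 0.05 m and height (world z) of scoop below 0.008 m and angle between scoop's own z axis and vertical below 0.15 rad and linear speed of scoop below 0.03 m/s and contact force between scoop and the arm below 0.1 N and contact force between scoop and the fingers below 0.1 N), for 0.2 s.
4. the cup is held in the air by the gripper, its bottom over 10 cm above the bench, level and still (height (world z) of cup above 0.1 m and angle between cup's own z axis and vertical below 0.15 rad and linear speed of cup below 0.03 m/s and angular speed of cup below 0.3 rad/s and contact force between the fingers and cup above 2 N and contact force between cup and dock below 0.1 N and contact force between cup and tray below 0.1 N and contact force between cup and scoop below 0.1 N and contact force between cup and bottle below 0.1 N and contact force between cup and jar below 0.1 N and contact force between cup and spare_cup below 0.1 N and contact force between cup and dish below 0.1 N and contact force between cup and marker below 0.1 N), for 0.5 s.
At the end, for the whole second after the job is handed in: Gripper holds the cup (over 2 N), touching nothing else listed; underside over 100 mm above the bench, within 0.15 rad of upright, under 30 mm/s; three or more balls in it; scoop released, upright within 0.15 rad on the mat, scoop origin within 50 mm of the mat's centre (all of step 3 and all of step 4 and (distance between each of ball0, ball1, ball2 and cup_mid below 0.03 m or distance between each of ball0, ball1, ball3 and cup_mid below 0.03 m or distance between each of ball0, ball1, ball4 and cup_mid below 0.03 m or distance between each of ball0, ball2, ball3 and cup_mid below 0.03 m or distance between each of ball0, ball2, ball4 and cup_mid below 0.03 m or distance between each of ball0, ball3, ball4 and cup_mid below 0.03 m or distance between each of ball1, ball2, ball3 and cup_mid below 0.03 m or distance between each of ball1, ball2, ball4 and cup_mid below 0.03 m or distance between each of ball1, ball3, ball4 and cup_mid below 0.03 m or distance between each of ball2, ball3, ball4 and cup_mid below 0.03 m)); the arm keeps its last pose, push and grip.
It fails at once if a ball is touched with the fingers (contact force between the fingers and ball0 above 0.3 N or contact force between the fingers and ball1 above 0.3 N or contact force between the fingers and ball2 above 0.3 N or contact force between the fingers and ball3 above 0.3 N or contact force between the fingers and ball4 above 0.3 N).
It fails at once if a ball is spilled onto the bench, the mat or the floor (height (world z) of any of ball0, ball1, ball2, ball3, ball4 below 0.0122 m).
It fails at once if the cup is tipped by more than 0.3 rad (angle between cup's own z axis and vertical above 0.3 rad).
It fails at once if a bystander is moved by more than 30 mm (distance of any of bottle, jar, spare_cup, dish, marker from where it was at the start of the episode above 0.03 m).
It also fails if it takes over 72 s, if anything falls off the work surface, if the arm or the gripper's body presses on something with over 40 N, if the wrist force passes 120 N, or if a joint passes its speed limit or range.

ROBOT

A 6-joint arm with a two-finger parallel gripper is mounted at the origin on the work surface. World frame = base frame: x ahead of the robot, y to its left, z up, the work surface at z = 0. Lengths are in m, angles in rad, forces in N, time in s.
With the tool pointing down it reaches from about 0.25 to 0.775 m from the base axis. Payload 8.9 kg.
Tool frame: the origin (TCP) lies at the very end of the fingers, on their centre line; the grasp point (between the pads) lies 19 mm behind it; z points along the fingers, y is the direction in which the jaws open and shut (so a half turn about z gives the same grasp; the last joint's range is limited). The gripper opens to 85 mm and grips with 20 to 120 N. Pads are 22 mm wide; open, the fingers measure 114 mm over their backs; the gripper's body (76 mm by 85 mm) begins 54 mm behind the grasp point. The pads swing forward as they close: fully open they stand 13 mm farther back than shut.
Start: joints at [-1.369, 0.291, -0.153, 1.127, 0, 1.431], TCP at [0.175, -0.495, 0.231] pointing down, gripper open.
Joint ranges: [-2.52, 2.52], [-0.91, 1.74], [-1.3, 1.37], [-1.96, 2.02], [-1.52, 1.47], [-3.14, 3.14]. Speed limits (rad/s): [2.22, 2.22, 2.79, 3.14, 3.14, 3.14].

INTERFACE

Orientations are given as a unit quaternion [w, x, y, z].
In Python, from bench import env gives the robot as it stands. The module is installed in compiled form; this text tells all that it offers. Calls block until the motion is done:
- env.reach(position, orientation): joint-space move of the TCP to a pose.
- env.move_straight(position, v=0.15, frame=None): straight line of the TCP; frame=None keeps the orientation; v is the mean speed in m/s.
- env.set_joints(angles): joint-space move.
- env.open_gripper() and env.close_gripper(): open the fingers fully, or close them until they stop; the grip force is fixed at half the most.
- env.sleep(seconds).
- env.inverse_kinematics(position, orientation): joint angles nearest the present ones, or None.
- env.state(): the state.
- env.get_image(name): name is "scene" or "top"; returns (picture, depth): 400x640x3 uint8, red, green, blue; 400x640 float32, m along the optical axis (not along the pixel's ray), 0 where there is no reading.
- env.get_calibration(name): a dict with "vertical_fov" (degrees; the focal length in pixels is half the picture's height over the tangent of half this angle, whatever the lens; pixels are square), "cx", "cy" (the principal point, pixels), "world_from_camera" (4x4, takes a point from camera to world coordinates). Camera axes: x right, y up, looking along -z (the intrinsics and any distortion apply to the point x, -y, -z); pixel columns grow to the right and rows downward; lengths in m; the calibration is good to about 2 mm. A picture is of the moment at which its call begins. get_calibration takes no time and is no camera call.
A pose or a line that the arm cannot do raises env.MotionError and nothing moves.
- env.finish_job(): hands the job in, once; it reports no verdict.
The state is a dict: "time": time; "joint_positions": joint angles; "qd": joint speeds; "joint_torque": joint torques, N m; "ee_pos": TCP position; "tcp_rot": TCP orientation; "wrist_force": force on the tool from outside, world axes, zero at the start; "torque": the same for the moment, N m; "gripper_width": finger opening in m.
Only numpy, scipy, OpenCV 4.12 (cv2) and the standard library are available. Lean on these libraries where they do the work, as an engineer would, in place of code of your own. Each camera call takes 0.05 s, during which the arm holds its last target.

## Working session

There is one attempt and no reset: what is moved stays moved. The work goes in short steps, each a Python script; the robot and the scene stay as the last script left them, time stands still between calls to the robot, and variables do not carry over. Pictures are saved under pics/ and viewed, and the job is handed in when it is done.

```bash
ls; mkdir -p pics
python3 - <<'E'
from bench import env
import cv2,numpy as np
for n in("scene","top"):
    im,d=env.get_image(n); cv2.imwrite(f"pics/{n}0.png",im[:,:,::-1]); np.save(f"{n}_d.npy",d)
    c=env.get_calibration(n);print(n,c,(d==0).mean())
s=env.state();print({k:np.round(v,3) for k,v in s.items()})
E
```

```text
pics
scene {'vertical_fov': 52.23307746677984, 'cx': 316.92528897267056, 'cy': 200.3588308779861, 'world_from_camera': array([[ 0.89965341, -0.20732514,  0.38423954,  0.94998562],
       [ 0.43625622,  0.46202559, -0.77214822, -0.84078807],
       [-0.01744277,  0.86229267,  0.50610978,  0.65201943],
       [ 0.        ,  0.        ,  0.        ,  1.        ]])} 0.00384765625
top {'vertical_fov': 56.76841450856982, 'cx': 323.4884763373654, 'cy': 203.80799799593333, 'world_from_camera': array([[-0.00581757,  0.98657509, -0.1632046 ,  0.30648891],
       [-0.99986042, -0.00829509, -0.01450309, -0.02091732],
       [-0.01566218,  0.16309744,  0.98648564,  1.29195536],
       [ 0.        ,  0.        ,  0.        ,  1.        ]])} 0.00398828125
{'time': np.float64(0.1), 'joint_positions': array([-1.369,  0.291, -0.154,  1.127,  0.   ,  1.431]), 'qd': array([-0.001, -0.002,  0.001, -0.001, -0.001, -0.   ]), 'joint_torque': array([ 0.0000e+00, -5.3798e+01,  3.3192e+01,  9.0000e-03, -0.0000e+00,
        0.0000e+00]), 'ee_pos': array([ 0.175, -0.494,  0.231]), 'tcp_rot': array([-0.001,  0.986,  0.17 , -0.   ]), 'wrist_force': array([-1.212, -0.24 , -0.163]), 'torque': array([-0.016, -0.048,  0.01 ]), 'gripper_width': np.float64(0.086)}
```

View pics/top0.png

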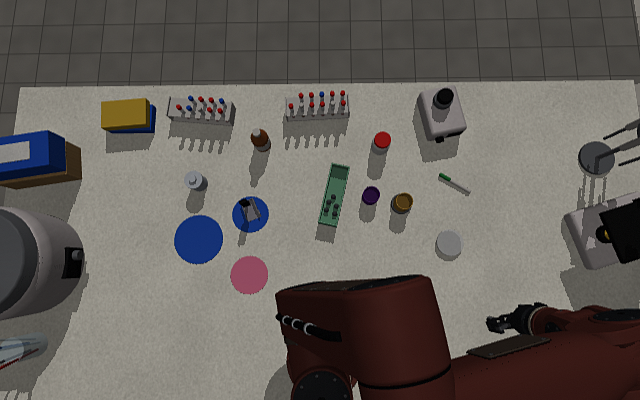

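View pics/scene0.png

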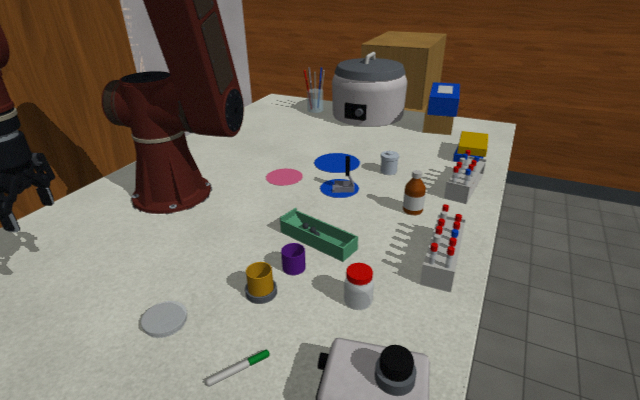

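```bash
cat > h.py <<'E'
import numpy as np,cv2
from bench import env
def cal(n):
    c=env.get_calibration(n);f=200/np.tan(np.radians(c["vertical_fov"])/2);return f,c["cx"],c["cy"],c["world_from_camera"]
def ray(n,u,v,z):
    f,cx,cy,T=cal(n);d=T[:3,:3]@np.array([(u-cx)/f,-(v-cy)/f,-1.]);o=T[:3,3];return o+d*(z-o[2])/d[2]
def cloud(n,d):
    f,cx,cy,T=cal(n);v,u=np.mgrid[0:400,0:640]
    p=np.stack([(u-cx)/f*d,-(v-cy)/f*d,-d],-1);return p@T[:3,:3].T+T[:3,3]
def proj(n,p):
    f,cx,cy,T=cal(n);q=T[:3,:3].T@(np.asarray(p)-T[:3,3]);return np.array([cx+f*q[0]/-q[2],cy-f*q[1]/-q[2]])
def crop(im,x0,y0,x1,y1,s,name):
    cv2.imwrite(name,cv2.resize(im[y0:y1,x0:x1,::-1],None,fx=s,fy=s,interpolation=cv2.INTER_CUBIC))
E
python3 - <<'E'
from h import *
for n in("scene","top"):
    d=np.load(n+"_d.npy");P=cloud(n,d);z=P[:,:,2]
    im=cv2.imread(f"pics/{n}0.png")[:,:,::-1]
    # bench plane check
    for (u,v) in ([(120,320),(420,230),(250,120),(300,330)] if n=="scene" else [(60,120),(600,120),(300,250),(150,330),(520,250),(290,140)]):
        print(n,u,v,P[v,u].round(4))
    crop(im,*( (170,140,500,340) if n=="scene" else (160,120,480,300)),*((2.4,)if n=="scene" else (2.5,)),f"pics/{n}_crop.png")
hsv=cv2.cvtColor(cv2.imread("pics/top0.png"),cv2.COLOR_BGR2HSV)
def blobs(n,lo,hi,z,amin=60):
    m=cv2.inRange(hsv,np.array(lo),np.array(hi))
    k,l,st,c=cv2.connectedComponentsWithStats(m)
    for i in range(1,k):
        if st[i,4]>amin: print(n,st[i],c[i].round(1),ray("top",*c[i],z).round(4), "size",st[i,2]*1.29/370)
blobs("blue",(105,150,60),(130,255,255),.002)
blobs("green",(60,80,30),(90,255,255),.042)
blobs("pink",(160,60,80),(180,200,255),.002)
blobs("brass",(12,120,60),(28,255,255),.067)
blobs("purple",(130,80,20),(155,255,255),.067)
E
```

```text
scene 120 320 [ 0.2911 -0.4703 -0.0007]
scene 420 230 [ 0.7883  0.1266 -0.0012]
scene 250 120 [-1.693e-01  7.064e-01  4.000e-04]
scene 300 330 [ 6.527e-01 -3.332e-01  5.000e-04]
top 60 120 [ 0.8466  0.9805 -0.0053]
top 600 120 [ 0.8212 -1.0098 -0.0025]
top 300 250 [0.3583 0.0802 0.0046]
top 150 330 [0.094  0.5851 0.0016]
top 520 250 [ 3.536e-01 -6.767e-01  1.000e-04]
top 290 140 [0.7565 0.1187 0.0018]
blue [124 105  29  26  98] [144.1 121.8] [0.8327 0.6595 0.002 ] size 0.10110810810810812
blue [   0  131   49   42 1132] [ 28.6 150.7] [0.7265 1.0782 0.002 ] size 0.17083783783783785
blue [232 197  37  35 681] [250.1 216.5] [0.4767 0.2571 0.002 ] size 0.129
blue [ 174  216   49   48 1835] [198.1 239.2] [0.3981 0.4372 0.002 ] size 0.17083783783783785
green [ 318  163   31   64 1010] [333.8 193.9] [ 0.5475 -0.0383  0.042 ] size 0.10808108108108108
pink [ 230  256   38   38 1134] [248.8 274.6] [0.2757 0.2561 0.002 ] size 0.1324864864864865
brass [ 101   98   47   30 1183] [123.1 112.7] [0.8408 0.7024 0.067 ] size 0.16386486486486487
brass [  0 159  67  25 175] [ 36.1 176.3] [0.6134 0.9851 0.067 ] size 0.2335945945945946
brass [396 194  17  16 175] [402.9 202. ] [ 0.5131 -0.2686  0.067 ] size 0.05927027027027027
purple [362 187  18  18 249] [370.4 195.3] [ 0.5367 -0.1609  0.067 ] size 0.06275675675675675
```

View pics/top_crop.png

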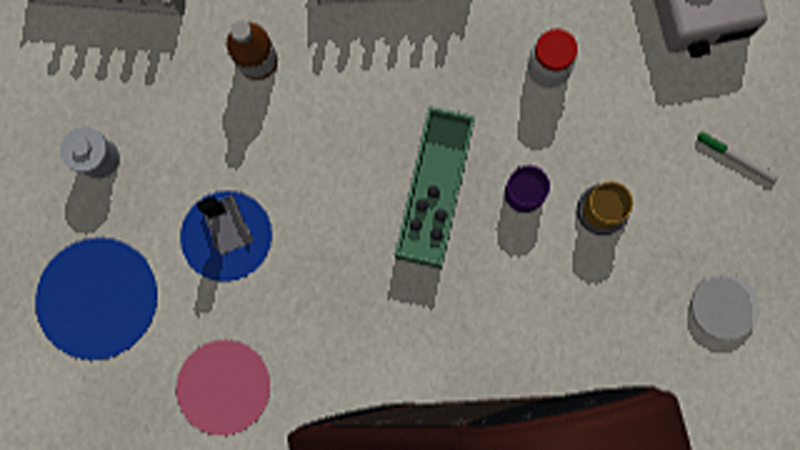

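View pics/scene_crop.png

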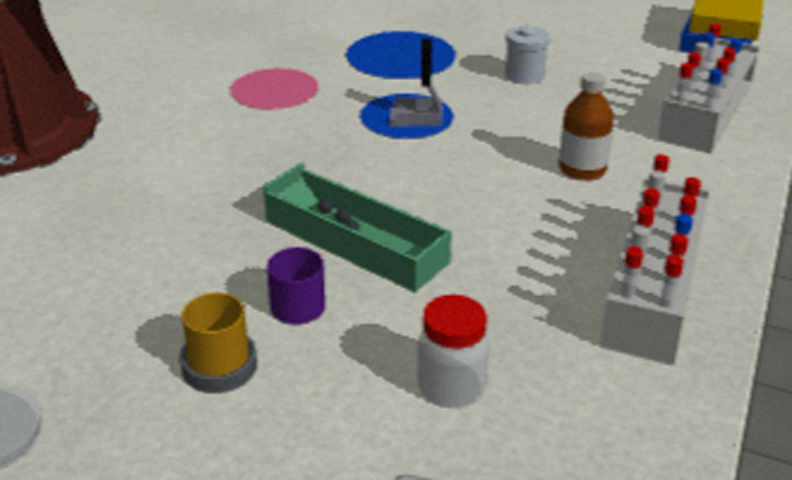

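Candidates: the mats are small blue (250,216), big blue (198,239) and pink (249,275). The small blue one is meant: it isn't pink, it's the smaller of the other two, and the scoop stands on it. The cups are brass (403,202) and purple (370,195). The brass one is meant, and it stands in the grey dock. Next I'll measure the scoop, tray and cup from depth and colour.

Run:
```python
from h import *
C=[]
for n in("scene","top"):
    im=cv2.imread(f"pics/{n}0.png");hsv=cv2.cvtColor(im,cv2.COLOR_BGR2HSV).astype(int);d=np.load(n+"_d.npy");P=cloud(n,d)
    H,S,V=hsv[...,0],hsv[...,1],hsv[...,2];z=P[...,2]
    g=(H>55)&(H<95)&(S>60)&(P[...,0]>.4)&(P[...,0]<.72)&(abs(P[...,1]+.03)<.1)
    for lo,hi in((.034,.060),):
        q=P[g&(z>lo)&(z<hi)]; 
        r=cv2.minAreaRect((q[:,:2]*1000).astype(np.float32));print(n,"tray rim",len(q),np.round(r[0],1),np.round(r[1],1),round(r[2],2),np.round(q[:,2].max(),3))
    # scoop
    near=(np.hypot(P[...,0]-.477,P[...,1]-.257)<.075)
    blk=near&(V<60)&(S<120)&(z>.05)
    q=P[blk];print(n,"grip",len(q),q.mean(0).round(4),q.min(0).round(4),q.max(0).round(4))
    pan=near&(S<90)&(z>-.005)&(z<.035)&(V>50)
    pan=near&~((H>105)&(H<130)&(S>130))&(z>-.01)&(z<.03)
    q=P[pan];
    # brass
    b=(H>12)&(H<28)&(S>120)&(np.hypot(P[...,0]-.51,P[...,1]+.27)<.06)
    q=P[b&(z>.058)];(c,r)=cv2.minEnclosingCircle((q[:,:2]*1000).astype(np.float32));print(n,"cup rim",len(q),np.round(c,1),round(r,1),q[:,2].max().round(4))
im=cv2.imread("pics/top0.png")[:,:,::-1];crop(im,225,185,280,240,10,"pics/scoop_top.png");crop(im,310,155,360,240,7,"pics/tray_top.png")
im=cv2.imread("pics/scene0.png")[:,:,::-1];crop(im,310,145,370,205,9,"pics/scoop_sc.png")
a=cv2.imread("pics/scoop_top.png");b=cv2.imread("pics/scoop_sc.png");
s=np.zeros((560,800,3),np.uint8);s[:550,:400]=a[:550,100:500]if 0 else cv2.resize(a,(400,550))[:550];s=np.hstack([cv2.resize(a,(400,400)),cv2.resize(b,(400,400))]);cv2.imwrite("pics/scoop2.png",s)
```

```text
scene tray rim 577 [549.9 -38.1] [ 70.2 216.6] 77.23 0.051
scene grip 42 [0.5162 0.2502 0.0893] [0.5111 0.2446 0.0563] [0.5203 0.2588 0.1174]
scene cup rim 199 [ 520.  -273.5] 30.2 0.0694
top tray rim 224 [548.4 -37.8] [ 65.2 212.9] 76.95 0.056
top grip 32 [0.5098 0.2566 0.0908] [0.5036 0.2476 0.0584] [0.5207 0.2674 0.1189]
top cup rim 51 [ 518.1 -272.4] 28.5 0.0742
```

View pics/scoop2.png

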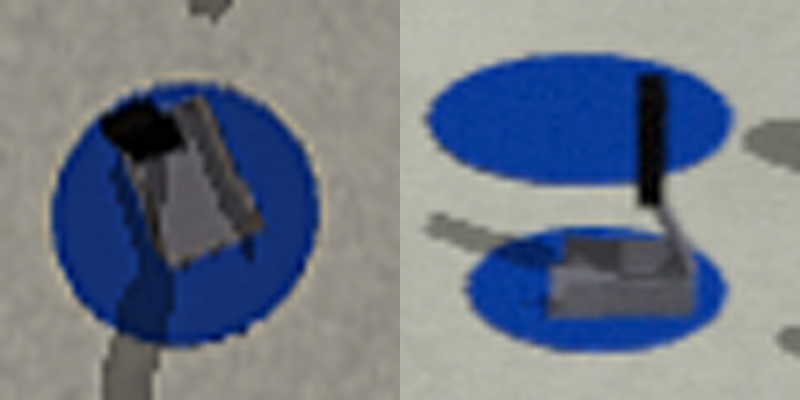

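View pics/tray_top.png

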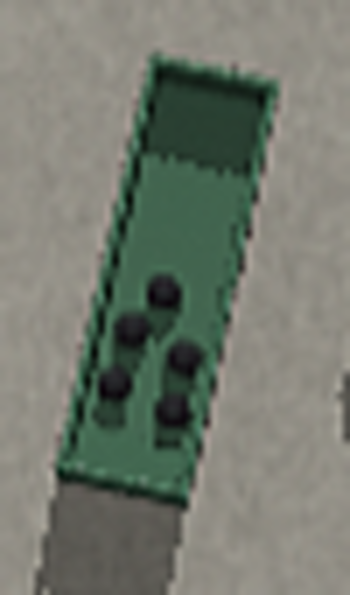

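Run:
```python
from h import *
def m(n,box):
    im=cv2.imread(f"pics/{n}0.png");x0,y0,x1,y1=box;k=(im.max(2)<45).astype(np.uint8);w=np.zeros_like(k);w[y0:y1,x0:x1]=k[y0:y1,x0:x1]
    ys,xs=np.nonzero(w);print(n,len(xs),xs.min(),xs.max(),ys.min(),ys.max(),xs.mean(),ys.mean());return (xs.min()+xs.max())/2,(ys.min()+ys.max())/2,xs.mean(),ys.mean()
a=m("scene",(340,150,356,180));b=m("top",(235,195,255,208))
for z in(.08,.085,.09):print(z,ray("scene",*a[2:],z).round(4),ray("top",*b[2:],z).round(4),ray("top",*b[:2],z).round(4))
k=400/55
L=lambda x,y,z:ray("top",225+x/k-.5,185+y/k-.5,z)[:2].round(4)
print("front corners floor",L(175,268,.004),L(262,222,.004))
ys=[]
im=cv2.imread("pics/top0.png");hsv=cv2.cvtColor(im,cv2.COLOR_BGR2HSV)
mk=cv2.inRange(hsv,(105,120,40),(130,255,255));mk[:,:225]=0;mk[:,280:]=0;mk[240:]=0;mk[:190]=0
c,_=cv2.findContours(mk,0,1);p=np.vstack(c);print("mat",cv2.minEnclosingCircle(p)); (u,v),r=cv2.minEnclosingCircle(p);print(ray("top",u,v,.002))
u,v,=[410.0,201];
# balls
k=7
for x,y in[(164,292),(132,328),(185,358),(115,384),(174,410)]:
    w=ray("top",310+x/k-.5,155+y/k-.5,.017)[:2];t=np.radians(-13);R=np.array([[np.cos(t),-np.sin(t)],[np.sin(t),np.cos(t)]]);print("ball tray", (R.T@(w-[.5495,-.038])*1000).round(1))
for x,y,z in[(152,58,.042),(275,82,.042),(60,468,.05),(188,500,.05)]:
    w=ray("top",310+x/k-.5,155+y/k-.5,z)[:2];print("corner",w.round(4),(R.T@(w-[.5495,-.038])*1000).round(1))
```

```text
scene 61 346 349 156 175 347.1311475409836 165.2295081967213
top 64 239 251 199 206 244.15625 202.578125
0.08 [0.5069 0.2741 0.08  ] [0.5134 0.2613 0.08  ] [0.5136 0.2585 0.08  ]
0.085 [0.5108 0.2644 0.085 ] [0.5125 0.2601 0.085 ] [0.5128 0.2573 0.085 ]
0.09 [0.5147 0.2546 0.09  ] [0.5117 0.2589 0.09  ] [0.5119 0.2561 0.09  ]
front corners floor [0.4594 0.2615] [0.4814 0.2199]
mat ((250.1875, 214.515625), 18.454971313476562)
[0.48379526 0.25682956 0.002     ]
ball tray [-5.9  1.3]
ball tray [-27.2  13. ]
ball tray [-36.2 -16.1]
ball tray [-56.6  15.1]
ball tray [-63.  -16.3]
corner [ 0.658  -0.0303] [104.   31.9]
corner [ 0.6451 -0.0913] [105.1 -30.4]
corner [0.4521 0.016 ] [-107.1   30.7]
corner [ 0.4361 -0.0455] [-108.8  -32.9]
```

```bash
cat >> h.py <<'E'
from scipy.spatial.transform import Rotation as Rt
SG=+1
def q4(R): 
    x,y,z,w=R.as_quat();return np.array([w,x,y,z])
TC=np.array([.008,0,.071])   # TCP in scoop frame
def tool_in_scoop(sg=None):
    sg=SG if sg is None else sg
    y=np.array([sg,0,0.]);z=np.array([0,0,-1.]);return Rt.from_matrix(np.stack([np.cross(y,z),y,z],1))
def scoop(o,yaw,pitch=0,sg=None,ref=(0,0,0)):
    """TCP pose so that scoop point ref is at o; pitch>0 = front up (deg)"""
    R=Rt.from_euler('ZY',[yaw,pitch],degrees=True)
    return np.asarray(o)+R.apply(TC-np.array(ref)), q4(R*tool_in_scoop(sg))
TO=np.array([.5495,-.038]);TY=-12.9
def tray(x,y,z):
    t=np.radians(TY);return np.array([TO[0]+x*np.cos(t)-y*np.sin(t),TO[1]+x*np.sin(t)+y*np.cos(t),z])
LIP=(-.04,0,0)
E
python3 - <<'E'
from h import *
o=np.array([.505,.256,.002])
c=np.array([.519,-.273])
for sg in(1,-1):
    for nm,a in [("mat",(o,25,0)),("matup",(o+[0,0,.1],25,0)),("tray",(tray(.06,0,.01),TY,0)),("end",(tray(-.04,0,.01),TY,0)),("up",(tray(-.04,0,.12),TY,12))]:
        p,q=scoop(*a,sg=sg);j=env.inverse_kinematics(p,q);print(sg,nm,p.round(3),None if j is None else np.round(j,2))
    for yaw in(-60,-30,0,30,60):
        r=[]
        for pit in(12,0,-15,-30,-45):
            p,q=scoop([*c,.075],yaw,pit,sg=sg,ref=LIP);j=env.inverse_kinematics(p,q);r.append(None if j is None else list(np.round(j,2)))
        print(sg,yaw,r)
E
```

```text
1 mat [0.512 0.259 0.073] [ 0.34  0.51 -0.25  0.8   0.    1.48]
1 matup [0.512 0.259 0.173] [ 0.34  0.42 -0.12  1.03  0.    1.48]
1 tray [ 0.616 -0.053  0.081] [-0.2   0.58 -0.11  0.88  0.    1.59]
1 end [ 0.518 -0.031  0.081] [-0.2   0.42 -0.4   0.76  0.    1.6 ]
1 up [ 0.533 -0.034  0.188] [-0.2   0.51  0.04  1.31  0.    1.59]
1 -60 [[np.float64(-0.69), np.float64(0.74), np.float64(0.31), np.float64(1.34), np.float64(0.07), np.float64(1.92)], [np.float64(-0.64), np.float64(0.54), np.float64(0.0), np.float64(1.03), np.float64(0.0), np.float64(1.98)], [np.float64(-0.56), np.float64(0.34), np.float64(-0.34), np.float64(0.66), np.float64(-0.12), np.float64(2.04)], [np.float64(-0.46), np.float64(0.2), np.float64(-0.64), np.float64(0.28), np.float64(-0.28), np.float64(2.09)], [np.float64(-0.33), np.float64(0.18), np.float64(-0.91), np.float64(-0.17), np.float64(-0.48), np.float64(2.12)]]
1 -30 [[np.float64(-0.59), np.float64(0.78), np.float64(0.38), np.float64(1.39), np.float64(-0.01), np.float64(1.5)], [np.float64(-0.6), np.float64(0.55), np.float64(0.02), np.float64(1.04), np.float64(0
[... 4522 characters left out ...]
52), np.float64(-2.95)], [np.float64(-1.06), np.float64(0.41), np.float64(-0.46), np.float64(0.71), np.float64(0.79), np.float64(3.13)]]
-1 60 [[np.float64(-0.39), np.float64(0.52), np.float64(-0.08), np.float64(1.0), np.float64(-0.21), np.float64(-3.01)], [np.float64(-0.53), np.float64(0.47), np.float64(-0.11), np.float64(0.99), np.float64(0.0), np.float64(3.14)], [np.float64(-0.7), np.float64(0.48), np.float64(-0.11), np.float64(1.03), np.float64(0.26), np.float64(2.95)], [np.float64(-0.87), np.float64(0.56), np.float64(-0.06), np.float64(1.15), np.float64(0.49), np.float64(2.75)], [np.float64(-1.0), np.float64(0.71), np.float64(0.05), np.float64(1.34), np.float64(0.68), np.float64(2.51)]]
```

Run:
```python
from h import *
o=np.array([.505,.256,.002])
p,q=scoop(o,25)
env.reach(p+[0,0,.14],q)
im,_=env.get_image("scene");crop(im,290,90,430,210,5.5,"pics/pre.png")
env.move_straight(p+[0,0,.06],v=.15)
env.move_straight(p,v=.08)
im,_=env.get_image("scene");crop(im,290,90,430,210,5.5,"pics/pre2.png")
s=env.state();print(s["time"],s["ee_pos"].round(4),p.round(4),s["wrist_force"].round(2))
```

```text
4.6833 [0.5127 0.2595 0.0736] [0.5123 0.2594 0.073 ] [-0.53  0.7  -0.55]
```

View pics/pre2.png

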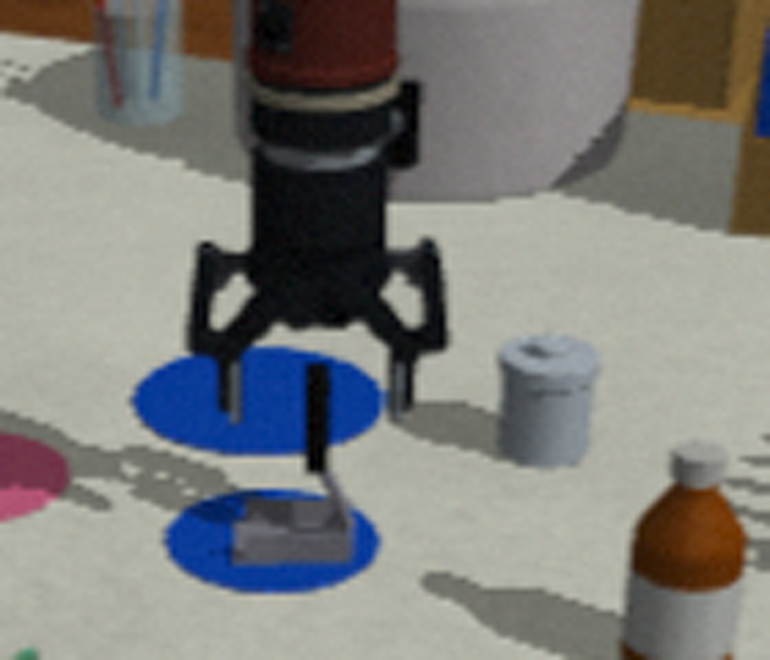

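The open fingers, at columns 235 and 400 of the crop, straddle the grip block at column 317. I'll close on it.

Run:
```python
from h import *
env.close_gripper()
s=env.state();print(s["time"],s["ee_pos"].round(4),s["wrist_force"].round(2),s["gripper_width"].round(4))
im,_=env.get_image("scene");crop(im,290,90,430,210,5.5,"pics/gr.png")
env.move_straight(s["ee_pos"]+[0,0,.12],v=.1)
env.sleep(.2);s=env.state();print(s["time"],s["ee_pos"].round(4),s["tcp_rot"].round(4),s["wrist_force"].round(2),s["gripper_width"].round(4))
im,_=env.get_image("scene");crop(im,290,60,430,180,5.5,"pics/lift.png")
```

```text
Traceback (most recent call last):
AttributeError: 'float' object has no attribute 'round'
```

```bash
cat >> h.py <<'E'
def st(t=""):
    s=env.state();print(t,round(float(s["time"]),2),np.round(s["ee_pos"],4),np.round(s["tcp_rot"],4),"F",np.round(s["wrist_force"],2),"M",np.round(s["torque"],2),round(float(s["gripper_width"]),4));return s
E
python3 - <<'E'
from h import *
s=st()
im,_=env.get_image("scene");crop(im,290,90,430,210,5.5,"pics/gr.png")
env.move_straight(s["ee_pos"]+[0,0,.12],v=.1)
env.sleep(.2);st()
im,_=env.get_image("scene");crop(im,290,60,430,180,5.5,"pics/lift.png")
E
```

```text
5.33 [0.5121 0.2593 0.0729] [-1.000e-04  5.373e-01  8.434e-01 -1.000e-04] F [ 0.05 -0.35 -0.95] M [0.01 0.   0.02] 0.0133
 6.93 [0.5119 0.2593 0.1924] [-2.000e-04  5.373e-01  8.434e-01 -3.000e-04] F [-1.08  0.1  -0.46] M [0.05 0.   0.03] 0.0135
```

View pics/lift.png

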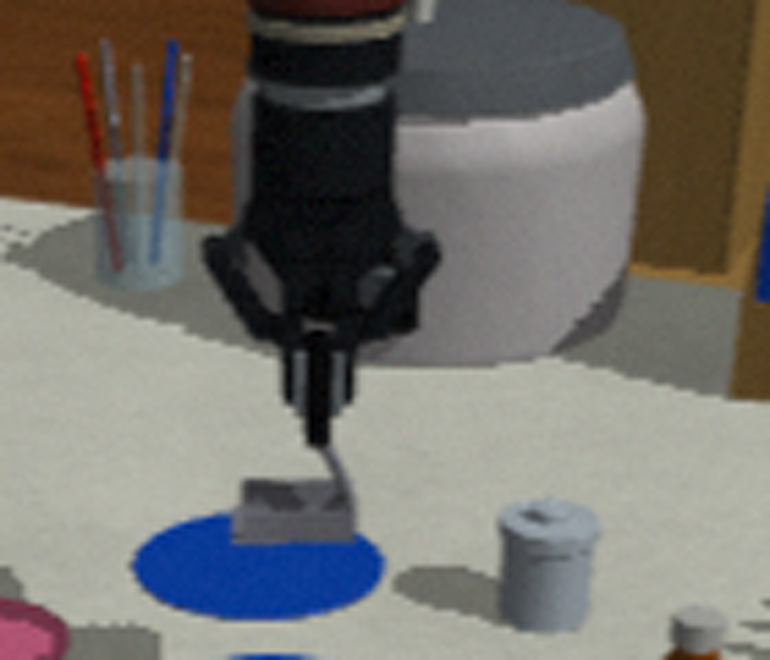

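View pics/gr.png

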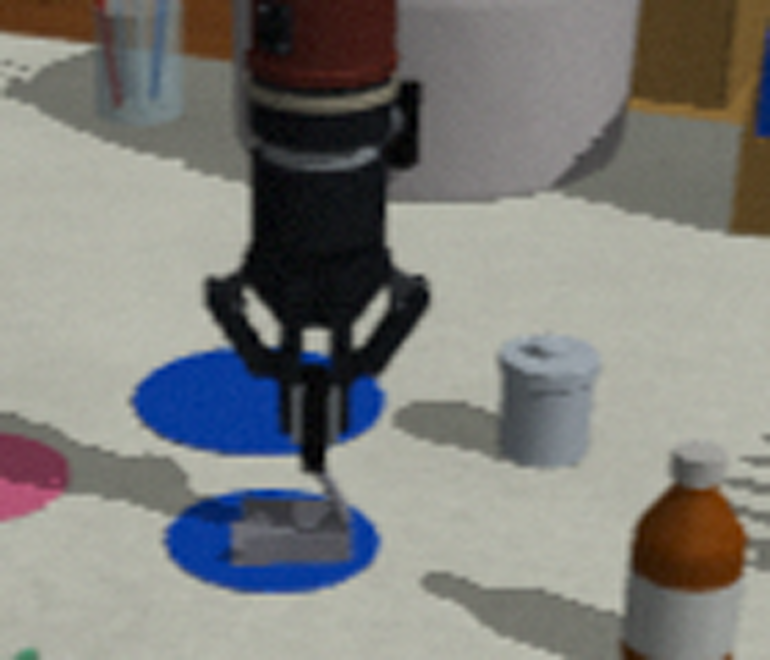

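Run:
```python
from h import *
p,q=scoop(tray(.058,0,.12),TY);env.reach(p,q)
p,q=scoop(tray(.058,0,.06),TY);env.move_straight(p,v=.12);env.sleep(.2);st()
for n,b,k in(("scene",(260,150,380,270),5),("top",(295,140,375,240),6)):
    im,_=env.get_image(n);crop(im,*b,k,f"pics/ov_{n}.png")
```

```text
9.07 [ 0.6144 -0.0528  0.1319] [6.000e-04 7.820e-01 6.232e-01 5.000e-04] F [ 0.01  0.42 -1.3 ] M [ 0.01 -0.07 -0.04] 0.0134
```

View pics/ov_scene.png

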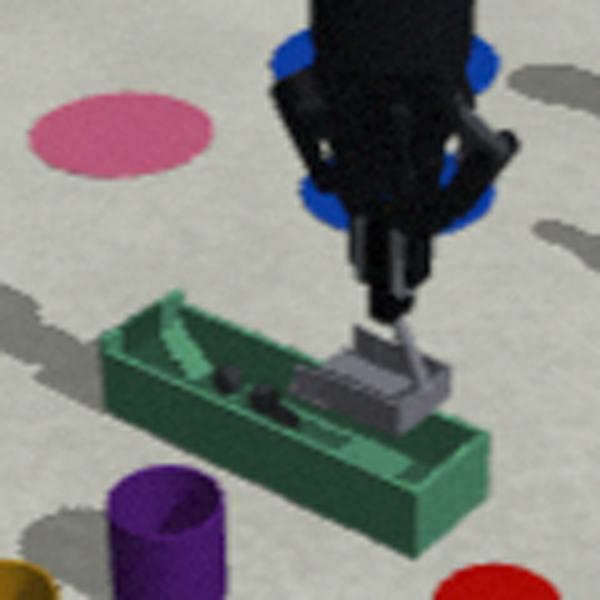

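View pics/ov_top.png

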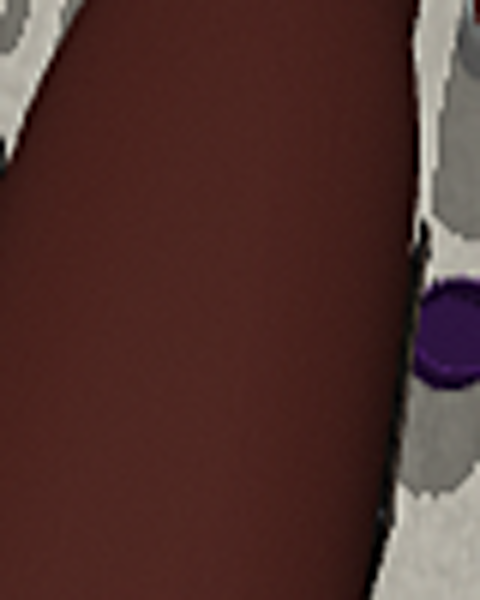

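Run:
```python
from h import *
s=env.state();p0,_=scoop(tray(.058,0,.06),TY);print((s["ee_pos"]-p0).round(4))
t=np.radians(TY);R=np.array([[np.cos(t),-np.sin(t)],[np.sin(t),np.cos(t)]])
for nm,x,y,z in[("back-right bottom",403,433,.061),("br top",403,405,.080),("back-left top",450,370,.080),("bl bottom",450,396,.061),("lip -y",293,392,.062),
  ("tray NR top",417,487,.042),("tray FR top",490,435,.042),("tray NL top",104,343,.05),("tray FL",178,293,.05)]:
    w=ray("scene",260+x/5-.5,150+y/5-.5,z)[:2];print(nm,(R.T@(w-TO)*1000).round(1))
```

```text
[ 0.0004 -0.0001  0.0006]
back-right bottom [ 86.9 -16.5]
br top [ 88.5 -19.1]
back-left top [89.1 20.3]
bl bottom [86.8 24.3]
lip -y [ 21.7 -22.6]
tray NR top [103.8 -27.6]
tray FR top [107.7  30.8]
tray NL top [-100.8  -34.4]
tray FL [-103.2   29.2]
```

Run:
```python
from h import *
im=cv2.imread("pics/top0.png");h=cv2.cvtColor(im,cv2.COLOR_BGR2HSV).astype(int)
g=(im[...,1].astype(float)-im[...,2])  # G-R
from scipy.ndimage import gaussian_filter
ls=[];rs=[]
for v in range(168,222):
    row=g[v];x=np.arange(640)
    seg=np.where(row[305:365]>15)[0]+305
    if len(seg)==0:continue
    l,r=seg.min(),seg.max()
    th=15
    ul=l-1+(th-row[l-1])/(row[l]-row[l-1]);ur=r+(row[r]-th)/(row[r]-row[r+1])
    ls.append(ray("top",ul,v,.042)[:2]);rs.append(ray("top",ur,v,.042)[:2])
for nm,a in(("L",ls),("R",rs)):
    a=np.array(a,np.float32)
    for _ in range(2):
        vx,vy,x0,y0=cv2.fitLine(a,cv2.DIST_HUBER,0,.001,.001).ravel();n=np.array([-vy,vx]);d=(a-[x0,y0])@n;print(nm,np.degrees(np.arctan(vy/vx)).round(2),"y at x=.5495",y0+(.5495-x0)*vy/vx,"std",d.std());a=a[abs(d)<.0015]
```

```text
L -13.03 y at x=.5495 -0.0038679184 std 0.0003756795
L -13.03 y at x=.5495 -0.0038679184 std 0.0003756795
R -13.02 y at x=.5495 -0.0717819 std 0.00045784618
R -13.02 y at x=.5495 -0.0717819 std 0.00045784618
```

```bash
sed -i 's/TY=-12.9/TY=-13.0/' h.py
python3 - <<'E'
from h import *
Y=-.002
for z in(.045,.03,.02,.014,.012,.010):
    p,q=scoop(tray(.058,Y,z),TY);env.move_straight(p,v=.06,frame=q);s=st(z);
    if abs(s["wrist_force"]).max()>6:break
im,_=env.get_image("scene");crop(im,260,150,380,270,5,f"pics/in_scene.png")
E
```

```text
0.045 9.57 [ 0.6128 -0.0548  0.1153] [-5.000e-04  7.827e-01  6.224e-01 -4.000e-04] F [ 0.28  0.02 -1.98] M [-0.01  0.03  0.01] 0.0132
0.03 9.97 [ 0.613  -0.0547  0.1005] [-4.000e-04  7.826e-01  6.225e-01 -3.000e-04] F [-0.05 -0.32 -1.06] M [-0.05 -0.   -0.  ] 0.0133
0.02 10.29 [ 0.613  -0.0547  0.0905] [-4.000e-04  7.826e-01  6.225e-01 -3.000e-04] F [ 0.14  0.09 -2.08] M [ 0.    0.01 -0.02] 0.0132
0.014 10.54 [ 0.6131 -0.0547  0.0846] [-3.000e-04  7.826e-01  6.225e-01 -2.000e-04] F [-0.    0.57 -0.41] M [-0.06  0.03 -0.01] 0.0132
0.012 10.79 [ 0.6133 -0.0548  0.083 ] [-0.      0.7826  0.6225 -0.    ] F [-0.46  0.28 -0.7 ] M [-0.01 -0.02  0.01] 0.0132
0.01 11.04 [ 0.6132 -0.0548  0.0809] [-1.000e-04  7.826e-01  6.225e-01 -1.000e-04] F [-0.31 -0.27 -0.26] M [-0.02 -0.01 -0.06] 0.0135
```

View pics/in_scene.png

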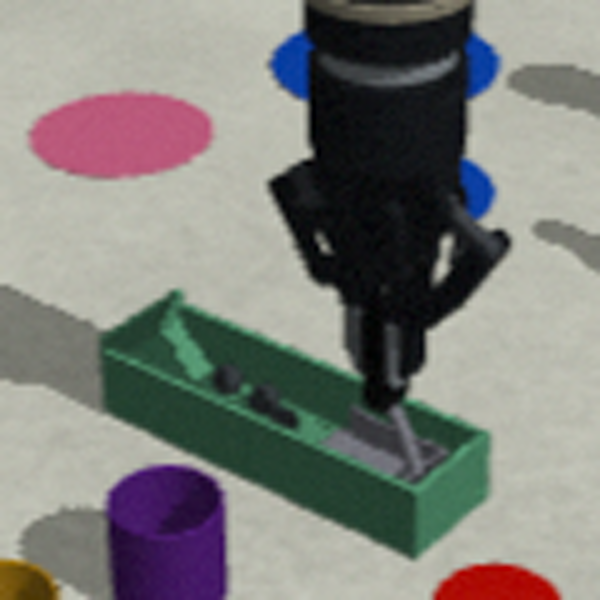

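Run:
```python
from h import *
Y=-.002
for z in(.009,.0085,.008,.0075,.007,.0065):
    p,q=scoop(tray(.058,Y,z),TY);env.move_straight(p,v=.03,frame=q);env.sleep(.1);s=st(z);
    if s["wrist_force"][2]>3:break
```

```text
0.009 11.44 [ 0.6133 -0.0548  0.08  ] [ 0.      0.7826  0.6225 -0.    ] F [-0.06  0.39 -1.  ] M [-0.05  0.02  0.05] 0.0136
0.0085 11.79 [ 0.6134 -0.0548  0.0795] [0.     0.7826 0.6225 0.    ] F [-0.29 -0.47 -1.12] M [ 0.02 -0.01  0.  ] 0.0134
0.008 12.14 [ 0.6133 -0.0548  0.079 ] [-0.      0.7826  0.6225 -0.    ] F [ 0.04 -0.38 -2.15] M [-0.04 -0.01 -0.01] 0.0138
0.0075 12.49 [ 0.6135 -0.0549  0.0787] [2.000e-04 7.826e-01 6.225e-01 1.000e-04] F [-0.55  0.9   1.24] M [ 0.02  0.07 -0.  ] 0.0133
0.007 12.84 [ 0.6136 -0.0549  0.0786] [4.000e-04 7.826e-01 6.225e-01 2.000e-04] F [-0.69 -0.02  6.81] M [0.02 0.43 0.04] 0.0134
```

Run:
```python
from h import *
Y=-.002
p,q=scoop(tray(.058,Y,.0082),TY);env.move_straight(p,v=.03,frame=q)
for x in(.03,.0,-.02,-.03,-.036):
    p,q=scoop(tray(x,Y,.0082),TY);env.move_straight(p,v=.06,frame=q);s=st(x)
    if np.hypot(*s["wrist_force"][:2])>10:break
im,_=env.get_image("scene");crop(im,260,150,380,270,5,f"pics/push.png")
```

```text
0.03 13.71 [ 0.5864 -0.0485  0.0794] [2.000e-04 7.826e-01 6.225e-01 2.000e-04] F [ 0.08 -0.74 -0.82] M [-0.02 -0.05 -0.06] 0.0131
0.0 14.36 [ 0.5572 -0.0419  0.0794] [3.000e-04 7.826e-01 6.225e-01 2.000e-04] F [ 0.68 -0.64 -1.71] M [ 0.01 -0.07  0.05] 0.0134
-0.02 14.84 [ 0.5374 -0.0373  0.0793] [1.000e-04 7.826e-01 6.225e-01 1.000e-04] F [ 0.11 -0.29 -2.24] M [-0.02 -0.13  0.03] 0.0132
-0.03 15.16 [ 0.5273 -0.0349  0.0792] [-1.000e-04  7.826e-01  6.225e-01 -1.000e-04] F [ 0.64 -1.15 -2.25] M [-0.03 -0.09 -0.01] 0.0133
-0.036 15.41 [ 0.5215 -0.0336  0.0792] [-1.000e-04  7.826e-01  6.225e-01 -1.000e-04] F [ 0.9   0.99 -1.69] M [-0.03 -0.08  0.02] 0.0135
```

View pics/push.png

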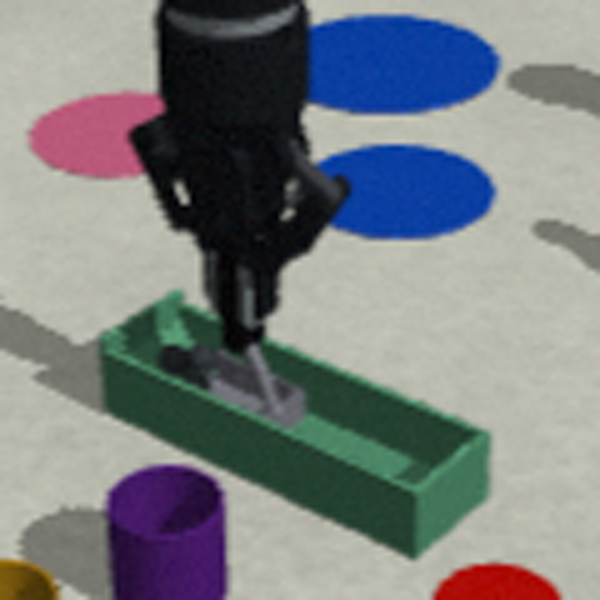

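Run:
```python
from h import *
Y=-.002
for x in(-.038,-.04,-.042,-.044):
    p,q=scoop(tray(x,Y,.0082),TY);env.move_straight(p,v=.05,frame=q);s=st(x)
    if np.hypot(*s["wrist_force"][:2])>6:break
im,_=env.get_image("scene");crop(im,260,150,380,270,5,f"pics/push2.png")
```

```text
-0.038 15.71 [ 0.52   -0.0332  0.0793] [2.000e-04 7.826e-01 6.225e-01 1.000e-04] F [ 0.95 -0.39 -0.75] M [-0.   -0.31 -0.  ] 0.0134
-0.04 15.96 [ 0.5187 -0.033   0.0796] [7.000e-04 7.826e-01 6.225e-01 5.000e-04] F [ 3.81 -0.93 -0.7 ] M [-0.23 -1.18  0.03] 0.0131
-0.042 16.21 [ 0.518  -0.0328  0.08  ] [0.0016 0.7826 0.6225 0.0013] F [ 6.92 -1.68  0.41] M [-0.41 -1.96 -0.04] 0.0134
```

View pics/push2.png

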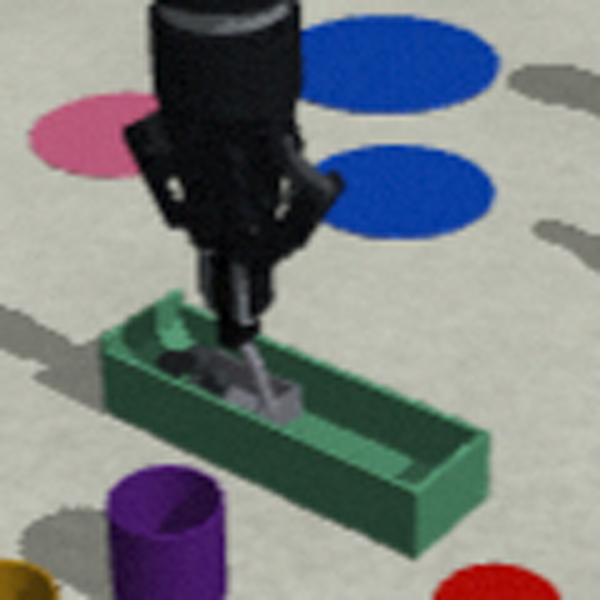

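Run:
```python
from h import *
Y=-.002
for pit in(0,3,6,9,12,15):
    hh=.07*np.sin(np.radians(pit))+(.0006 if pit else 0)
    p,q=scoop(tray(-.0798-hh,Y,.0082+hh),TY,pit,ref=LIP);env.move_straight(p,v=.04,frame=q);s=st(pit)
    if np.linalg.norm(s["wrist_force"])>20:break
env.sleep(.3);st()
im,_=env.get_image("scene");crop(im,260,150,380,270,5,f"pics/tilt.png")
```

```text
0 16.51 [ 0.5187 -0.033   0.0796] [5.000e-04 7.826e-01 6.225e-01 3.000e-04] F [ 4.47 -0.24  3.17] M [-0.25 -0.98  0.  ] 0.0134
3 16.76 [ 0.5182 -0.0329  0.0811] [-0.0201  0.7824  0.6223 -0.0161] F [ 4.06 -1.35  8.73] M [-0.25 -0.52  0.03] 0.0134
6 17.01 [ 0.518  -0.0329  0.082 ] [-0.0404  0.7816  0.6217 -0.0322] F [ 4.18 -0.93 10.37] M [-0.18 -0.27  0.02] 0.0132
9 17.26 [ 0.5176 -0.0326  0.0827] [-0.0609  0.7802  0.6206 -0.0484] F [ 4.83 -0.54  6.22] M [-0.12 -1.   -0.04] 0.0134
12 17.51 [ 0.5173 -0.0325  0.0831] [-0.0814  0.7784  0.6191 -0.0646] F [ 4.49 -2.09 10.02] M [-0.   -0.33 -0.06] 0.0131
15 17.76 [ 0.5169 -0.0324  0.0833] [-0.1016  0.776   0.6172 -0.0807] F [ 5.4  -1.24  8.61] M [-0.08 -0.61 -0.02] 0.0134
 18.06 [ 0.5167 -0.0324  0.0835] [-0.1012  0.776   0.6173 -0.0804] F [ 6.5  -1.09  8.22] M [-0.09 -0.93 -0.06] 0.0133
```

View pics/tilt.png

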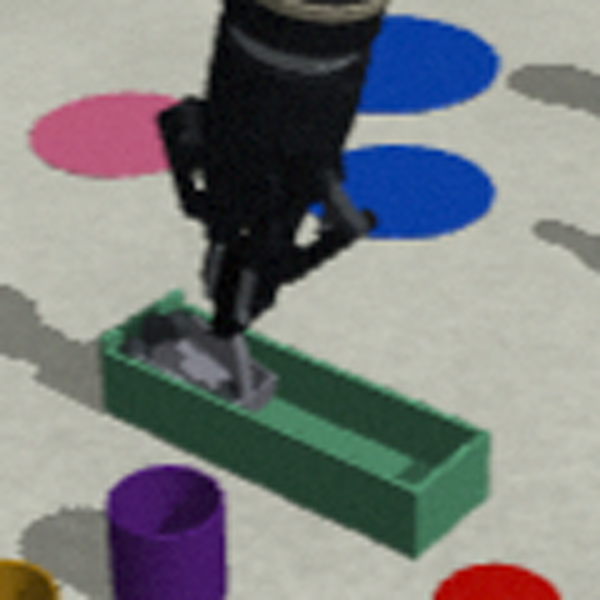

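Run:
```python
from h import *
im,_=env.get_image("scene");crop(im,275,200,325,240,14,f"pics/tilt2.png")
```

```text
(no output)
```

View pics/tilt2.png

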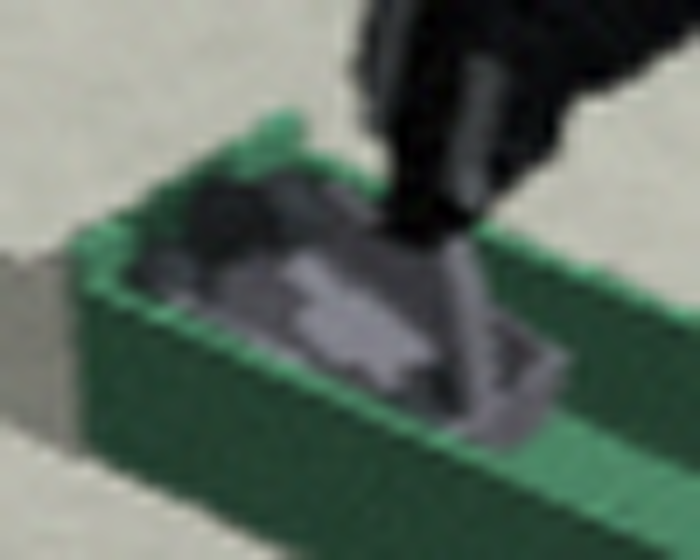

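Run:
```python
from h import *
Y=-.002
hh=.07*np.sin(np.radians(15))+.0006
for dz in (.004,.010):
    p,q=scoop(tray(-.0798-hh+.001,Y,.0082+hh+dz),TY,15,ref=LIP);env.move_straight(p,v=.03,frame=q);env.sleep(.2);st()
    im,_=env.get_image("scene");crop(im,275,200,325,240,14,f"pics/t_{int(dz*1000)}.png")
```

```text
18.64 [ 0.5165 -0.0324  0.0867] [-0.1026  0.7758  0.6172 -0.0816] F [-0.1  0.1 -1.9] M [-0.09 -0.41  0.04] 0.0132
 19.24 [ 0.5171 -0.0326  0.093 ] [-0.1022  0.7759  0.6172 -0.0813] F [ 0.06  0.42 -1.96] M [-0.1  -0.42  0.01] 0.0132
```

View pics/t_10.png

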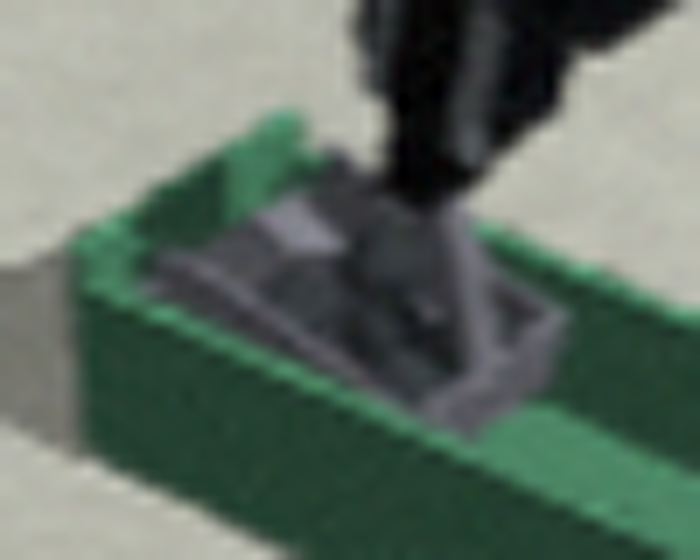

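Run:
```python
from h import *
Y=-.002
p,q=scoop(tray(-.095,Y,.08),TY,15,ref=LIP);env.move_straight(p,v=.08,frame=q)
p,q=scoop(tray(-.085,Y,.16),TY,15,ref=LIP);env.move_straight(p,v=.1,frame=q);env.sleep(.3);st()
im,d=env.get_image("scene");np.save("l_d.npy",d);crop(im,260,140,340,250,5,f"pics/l.png");cv2.imwrite("pics/lfull.png",im[:,:,::-1])
im,d=env.get_image("top");crop(im,220,100,460,280,3,f"pics/ltop.png")
```

```text
21.24 [ 0.5291 -0.0353  0.2158] [-0.1024  0.7759  0.6172 -0.0814] F [-0.24 -0.1  -2.41] M [-0.1  -0.44 -0.  ] 0.0133
```

View pics/l.png

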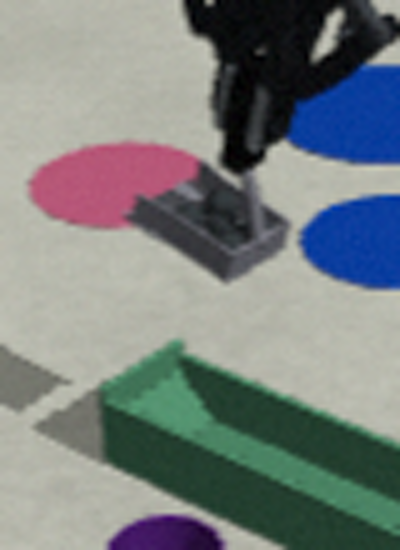

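View pics/ltop.png

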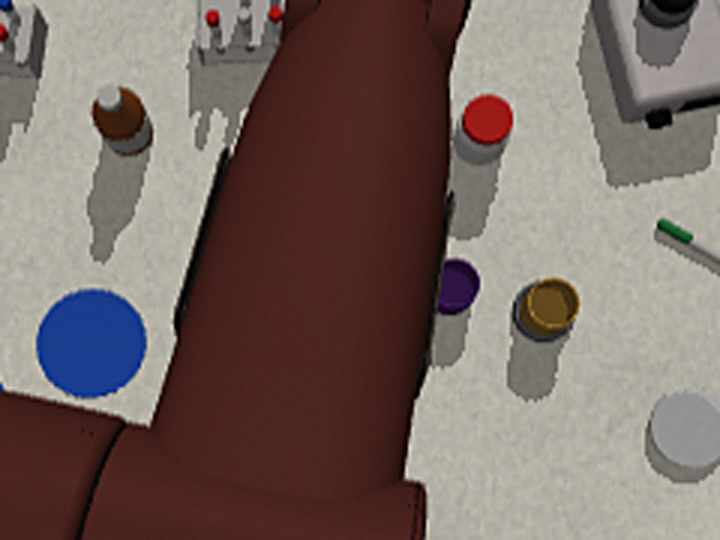

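Run:
```python
from h import *
for n,box in(("top",(385,185,425,220)),("scene",(235,255,285,305))):
    im,d=(cv2.imread("pics/%s0.png"%n),0)
    h=cv2.cvtColor(im,cv2.COLOR_BGR2HSV);m=cv2.inRange(h,(10,90,40),(30,255,255));x0,y0,x1,y1=box;w=np.zeros_like(m);w[y0:y1,x0:x1]=m[y0:y1,x0:x1]
    c,_=cv2.findContours(w,0,1);c=max(c,key=len)
    (u,v),r=cv2.minEnclosingCircle(c);print(n,u,v,r,cv2.boundingRect(c))
    print("pred px for rim c=(.519,-.273)",proj(n,(.519,-.273,.067)).round(1),proj(n,(.519-.029,-.273,.067)).round(1),proj(n,(.519+.029,-.273,.067)).round(1))
    print(ray(n,u,v,.067).round(4))
    crop(im[:,:,::-1],*box,12 if n=="top" else 10,f"pics/cup_{n}.png")
a,b=[cv2.imread(f"pics/cup_{n}.png") for n in("top","scene")];hh=min(len(a),len(b));s=np.hstack([a[:hh,:390],b[:hh,:400]]);cv2.imwrite("pics/cups.png",s);print(s.shape)
```

```text
top 402.5 201.5 10.12432861328125 (393, 192, 20, 20)
pred px for rim c=(.519,-.273) [404.1 200.2] [404.5 208.8] [403.8 191.7]
[ 0.5148 -0.2674  0.067 ]
scene 259.1265869140625 278.746826171875 17.747018814086914 (246, 262, 28, 35)
pred px for rim c=(.519,-.273) [258.1 269.6] [247.1 266.1] [269.3 273.2]
[ 0.5376 -0.2975  0.067 ]
(420, 790, 3)
```

View pics/cups.png

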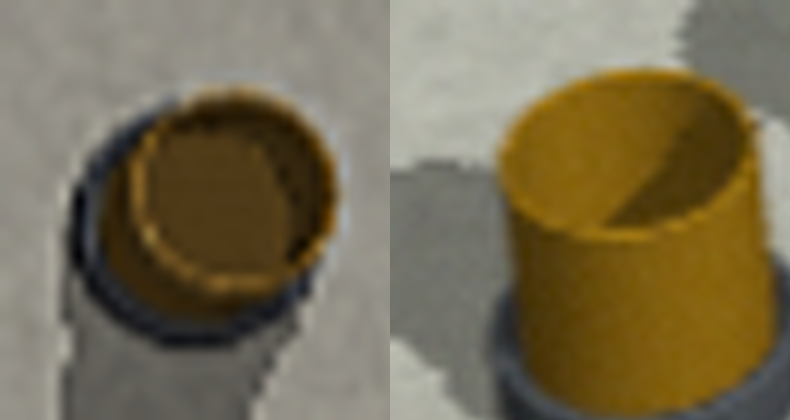

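```bash
cat >> h.py <<'E'
CUP=np.array([.518,-.2735]);DY=-28
def lipat(back,z,pit,lat=-.001):
    t=np.radians(DY);w=CUP+back*np.array([np.cos(t),np.sin(t)])+lat*np.array([-np.sin(t),np.cos(t)])
    return scoop([*w,z],DY,pit,ref=LIP)
E
python3 - <<'E'
from h import *
p,q=lipat(.010,.16,15);env.move_straight(p,v=.12,frame=q);st()
p,q=lipat(.010,.095,5);env.move_straight(p,v=.06,frame=q);env.sleep(.3);st()
im,_=env.get_image("scene");crop(im,210,190,330,310,5,"pics/d0.png")
im,_=env.get_image("top");crop(im,340,140,460,260,5,"pics/d0t.png")
E
```

```text
23.82 [ 0.5836 -0.3091  0.2163] [-0.1118  0.8497  0.5109 -0.0672] F [-0.19  0.06 -2.69] M [-0.2  -0.35 -0.01] 0.0133
 25.19 [ 0.5742 -0.3045  0.1615] [-0.0374  0.8563  0.5146 -0.0225] F [ 0.06 -1.27 -1.66] M [-0.11 -0.13  0.02] 0.0131
```

View pics/d0.png

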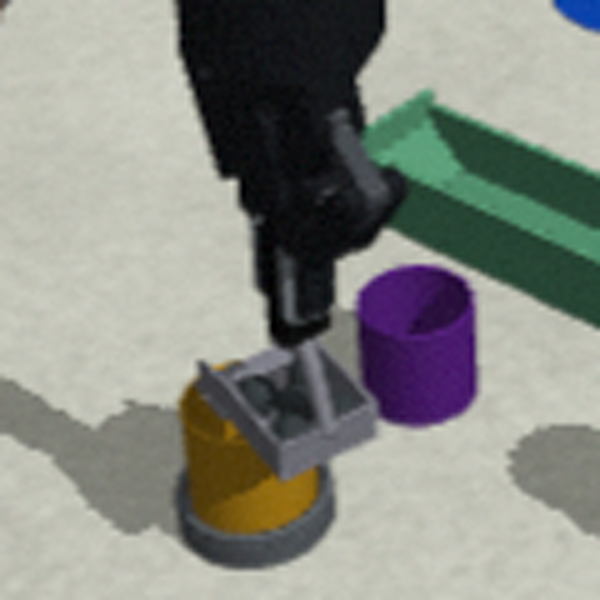

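View pics/d0t.png

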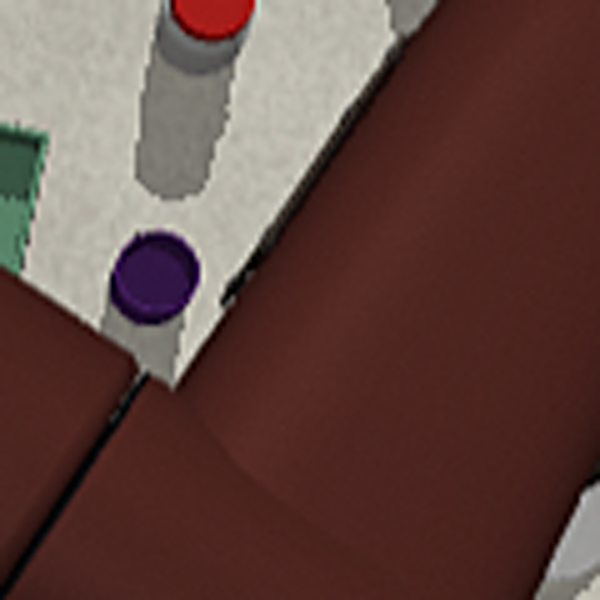

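Run:
```python
from h import *
t=np.radians(DY);R=np.array([[np.cos(t),-np.sin(t)],[np.sin(t),np.cos(t)]])
for nm,x,y,z in[("br bot",281,477,.089),("br top",278,450,.108),("bl bot",380,433,.089),("bl top",379,407,.108),("wall front top -y",200,361,.113)]:
    w=ray("scene",210+x/5-.5,190+y/5-.5,z)[:2];print(nm,(R.T@(w-CUP)*1000).round(1))
```

```text
br bot [ 76.2 -21.3]
br top [ 81.1 -23.7]
bl bot [77.9 25. ]
bl top [83.4 22.3]
wall front top -y [ 18.3 -24.5]
```

Run:
```python
from h import *
p,q=lipat(.010,.0745,4);env.move_straight(p,v=.05,frame=q);st()
for pit,v in((2,.03),(0,.012),(-2,.012),(-4,.012),(-6,.012),(-9,.015)):
    p,q=lipat(.010,.073,pit);env.move_straight(p,v=v,frame=q)
st()
im,_=env.get_image("scene");crop(im,210,190,330,310,5,"pics/d1.png")
```

```text
25.83 [ 0.573  -0.3039  0.1421] [-0.0299  0.8566  0.5147 -0.018 ] F [ 0.31  0.23 -2.66] M [-0.11 -0.12 -0.02] 0.0134
 28.13 [ 0.5586 -0.2963  0.1509] [0.0673 0.8545 0.5134 0.0404] F [ 0.05  0.1  -1.03] M [0.11 0.12 0.06] 0.0133
```

View pics/d1.png

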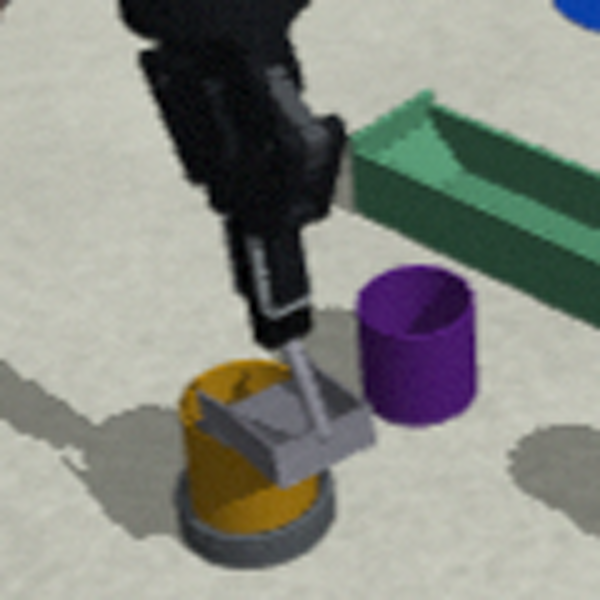

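Run:
```python
from h import *
for pit in(-16,-23,-30):
    p,q=lipat(.010,.074,pit);env.move_straight(p,v=.03,frame=q)
env.sleep(.2)
p,q=lipat(.010,.13,-15);env.move_straight(p,v=.1,frame=q)
p,q=lipat(.06,.17,0);env.move_straight(p,v=.12,frame=q);st()
im,_=env.get_image("scene");crop(im,210,190,330,310,5,"pics/d2.png");cv2.imwrite("pics/d2full.png",im[:,:,::-1])
```

```text
31.46 [ 0.6123 -0.3247  0.2403] [-3.000e-04  8.572e-01  5.150e-01 -1.000e-04] F [-0.11 -0.32 -0.55] M [-0.04 -0.02  0.04] 0.0132
```

View pics/d2.png

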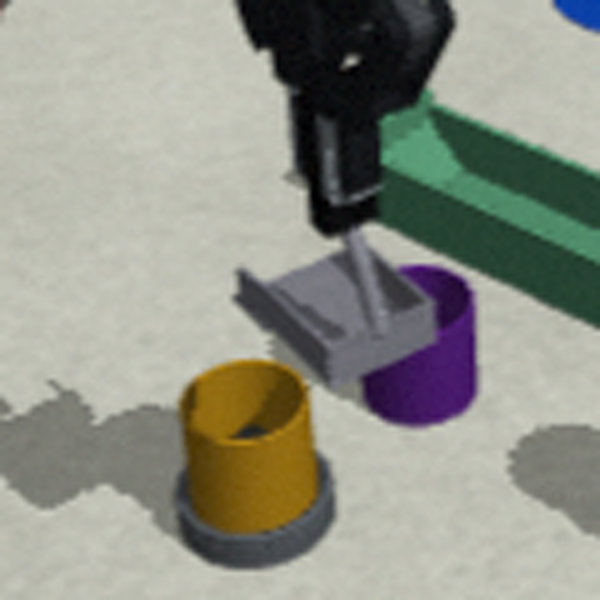

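View pics/d2full.png

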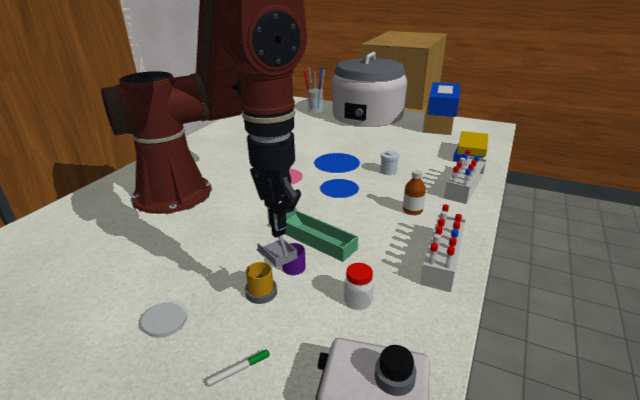

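Run:
```python
from h import *
o=np.array([.492,.256,0])
p,q=scoop(o+[0,0,.17],25);env.reach(p,q)
im,_=env.get_image("top");crop(im,380,180,430,225,14,"pics/cupt.png")
p,q=scoop(o+[0,0,.03],25);env.move_straight(p,v=.15,frame=q)
for z in(.006,.004,.003,.002,.0015,.001):
    p,q=scoop(o+[0,0,z],25);env.move_straight(p,v=.04,frame=q);s=st(z)
    if s["wrist_force"][2]>3:break
im,_=env.get_image("scene");crop(im,290,90,430,210,5.5,"pics/pl.png")
```

```text
0.006 35.52 [0.4993 0.2594 0.077 ] [-0.      0.5373  0.8434  0.    ] F [-0.23  0.31 -0.47] M [-0.04 -0.04  0.01] 0.0133
0.004 35.77 [0.4992 0.2594 0.075 ] [ 0.      0.5373  0.8434 -0.    ] F [ 0.38  0.11 -1.09] M [ 0.   -0.03 -0.03] 0.0131
0.003 36.02 [0.4992 0.2594 0.074 ] [-0.      0.5373  0.8434 -0.    ] F [-0.33  0.33 -0.05] M [-0.01  0.03 -0.02] 0.0132
0.002 36.27 [0.4992 0.2594 0.0729] [-1.000e-04  5.373e-01  8.434e-01 -1.000e-04] F [-0.7  -0.28 -1.84] M [-0.01  0.03  0.02] 0.0131
0.0015 36.52 [0.4994 0.2594 0.0727] [1.000e-04 5.373e-01 8.434e-01 1.000e-04] F [ 0.27 -0.18  1.94] M [-0.09  0.06  0.08] 0.0133
0.001 36.77 [0.4996 0.2594 0.0726] [3.000e-04 5.374e-01 8.434e-01 2.000e-04] F [-0.5  -0.84  5.28] M [-0.24  0.45 -0.  ] 0.0134
```

View pics/cupt.png

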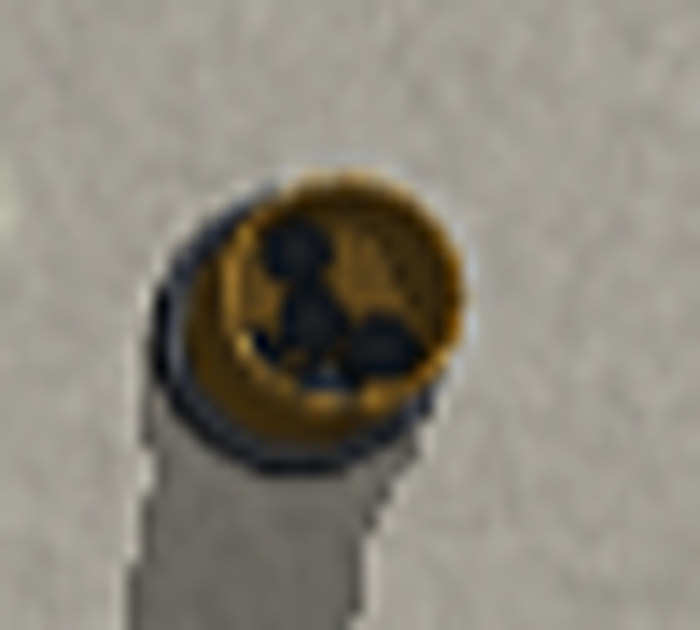

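View pics/pl.png

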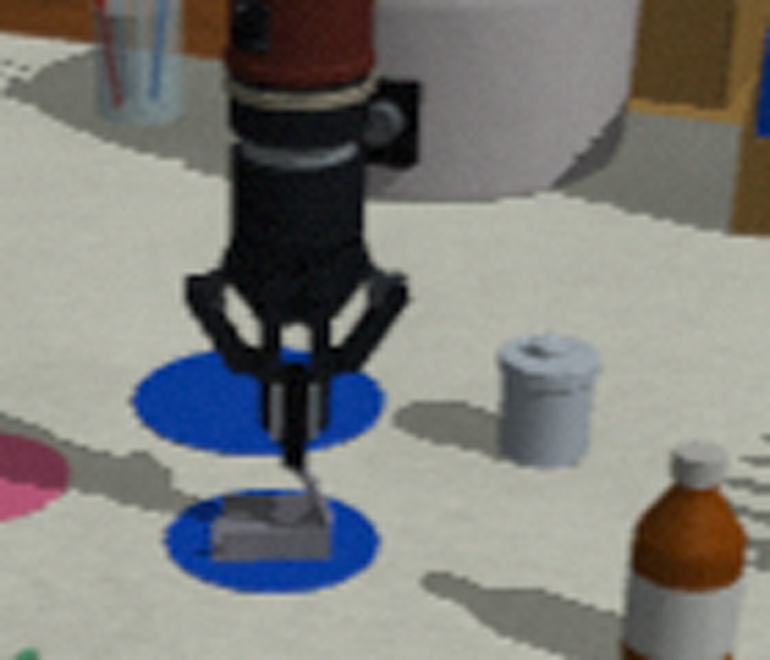

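Run:
```python
from h import *
o=np.array([.492,.256,0])
p,q=scoop(o+[0,0,.0017],25);env.move_straight(p,v=.04,frame=q)
env.open_gripper();st()
env.move_straight(p+[0,0,.14],v=.12);st()
env.sleep(.3)
im,_=env.get_image("scene");crop(im,290,90,430,210,5.5,"pics/rel.png")
im,_=env.get_image("top");crop(im,380,180,430,225,14,"pics/cupt2.png")
```

```text
37.77 [0.4992 0.2594 0.0727] [-0.      0.5373  0.8434 -0.    ] F [-1.8  -0.22 -0.  ] M [ 0.   -0.05  0.01] 0.0852
 39.08 [0.4988 0.2592 0.212 ] [-4.000e-04  5.373e-01  8.434e-01 -5.000e-04] F [-0.7  0.8 -0.6] M [-0.04  0.06 -0.03] 0.0855
```

View pics/rel.png

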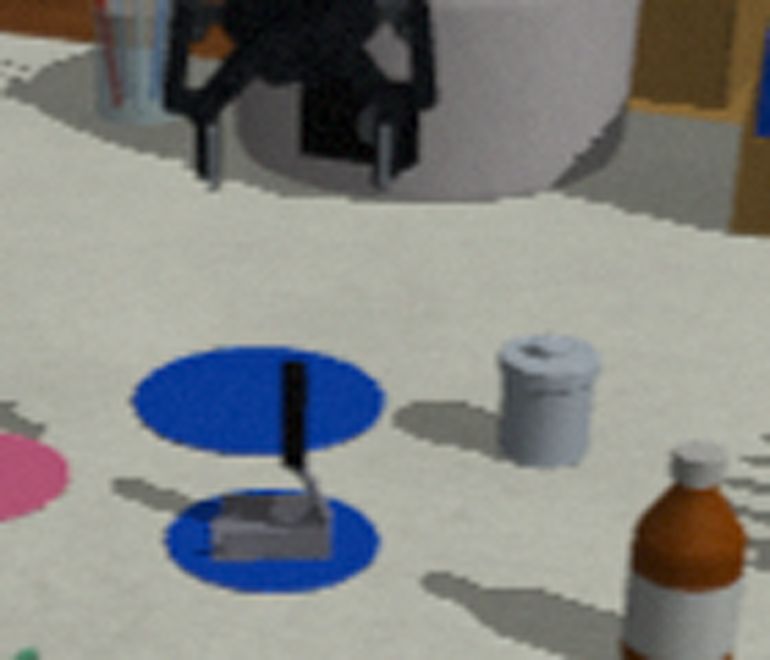

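Run:
```python
from h import *
q=q4(Rt.from_euler('Z',-15,degrees=True)*tool_in_scoop(1))
env.reach([*CUP,.20],q)
env.move_straight([*CUP,.11],v=.12)
im,_=env.get_image("scene");crop(im,200,170,320,310,4.2,"pics/c0.png")
env.move_straight([*CUP,.030],v=.06);st()
im,_=env.get_image("scene");crop(im,200,170,320,310,4.2,"pics/c1.png")
a=cv2.imread("pics/c0.png");b=cv2.imread("pics/c1.png");cv2.imwrite("pics/c01.png",np.hstack([a[:,100:],b[:,100:]]))
```

```text
43.84 [ 0.5183 -0.2737  0.0304] [3.000e-04 7.934e-01 6.088e-01 1.000e-04] F [ 0.67  0.09 -0.35] M [ 0.05  0.02 -0.01] 0.0852
```

View pics/c01.png

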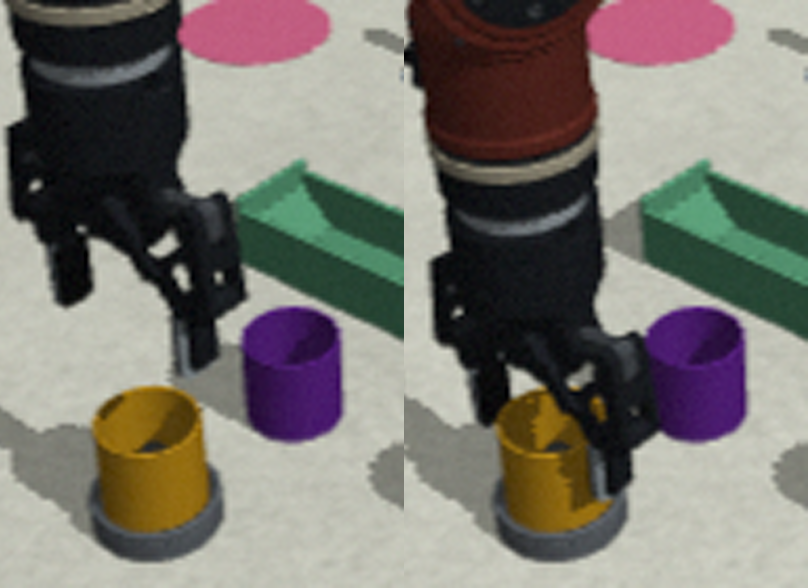

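View pics/cupt2.png

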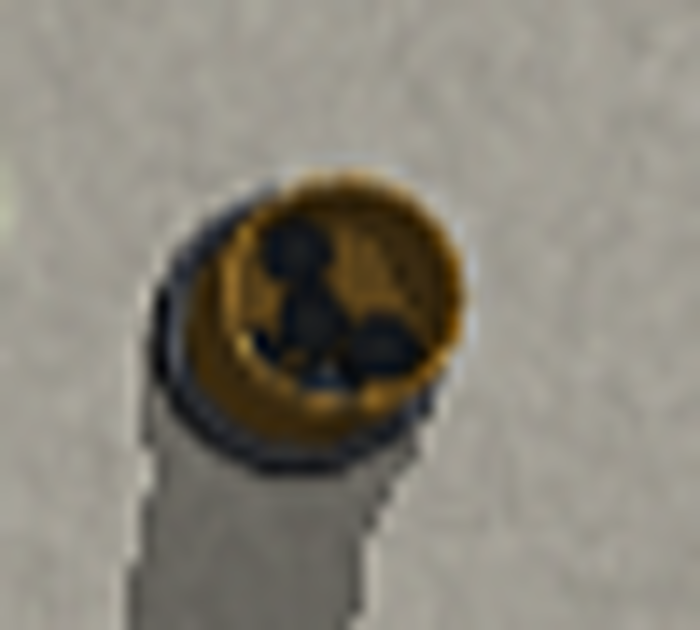

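The fingers straddle the brass cup. The top view shows three clear balls in it, at (298,248), (315,315) and (380,345), with at least one more partly hidden at (325,375). I'll close and lift.

Run:
```python
from h import *
env.close_gripper();s=st()
env.move_straight([*CUP,.045],v=.04);st()
env.move_straight([*CUP,.165],v=.06);env.sleep(.6);st()
im,d=env.get_image("scene");crop(im,180,110,340,310,3,"pics/f.png");cv2.imwrite("pics/ffull.png",im[:,:,::-1])
P=cloud("scene",d);h=cv2.cvtColor(im,cv2.COLOR_RGB2HSV);m=(h[...,0]>12)&(h[...,0]<28)&(h[...,1]>120)&(np.hypot(P[...,0]-.518,P[...,1]+.2735)<.06)
print(np.percentile(P[m][:,2],[1,5,95,99]).round(4))
im,_=env.get_image("top");cv2.imwrite("pics/ftop.png",im[:,:,::-1])
```

```text
44.28 [ 0.5184 -0.2737  0.0308] [5.000e-04 7.933e-01 6.088e-01 2.000e-04] F [-1.23  0.16  7.19] M [0.24 0.21 0.08] 0.0568
 44.81 [ 0.5181 -0.2735  0.0451] [1.000e-04 7.933e-01 6.088e-01 1.000e-04] F [-0.3  -0.34 -3.9 ] M [-0.02 -0.04  0.01] 0.057
 47.56 [ 0.518  -0.2735  0.165 ] [ 0.      0.7934  0.6088 -0.    ] F [-0.62  0.28 -3.11] M [-0.02  0.   -0.  ] 0.0572
[0.1484 0.1514 0.2019 0.2342]
```

View pics/f.png

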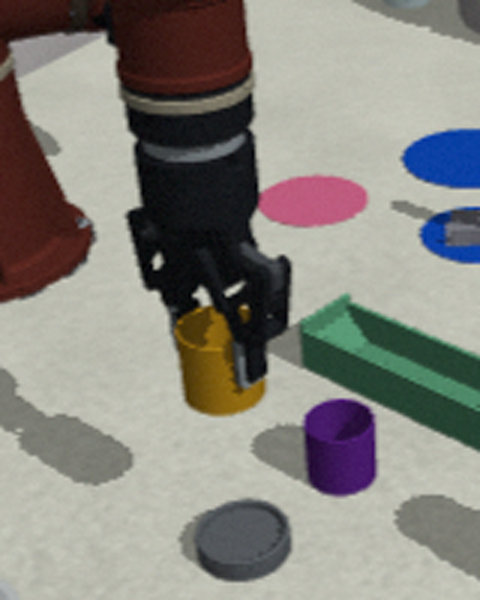

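View pics/ffull.png

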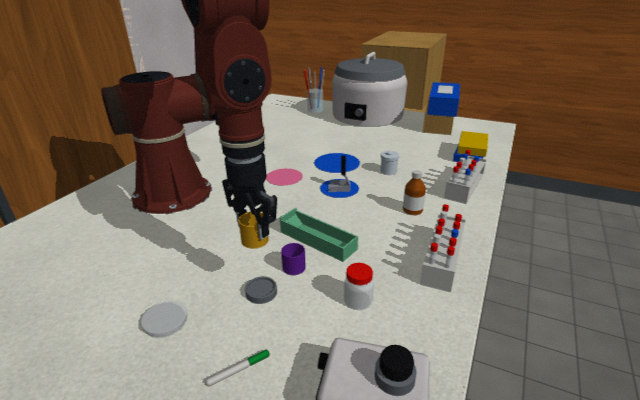

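The cup is held level in the gripper, with its bottom at about z = 0.147. The dock is empty, the scoop stands upright on the small blue mat at (341,180), and the other objects look unmoved. I'll hand the job in.

Run:
```python
from h import *
env.sleep(.3);st();env.finish_job();st()
```

```text
47.96 [ 0.518  -0.2735  0.165 ] [ 0.      0.7934  0.6088 -0.    ] F [-0.53  0.41 -3.59] M [-0.04  0.06 -0.03] 0.0569
the job is handed in; nothing more can be done
the job is handed in; nothing more can be done
```

I scooped the balls out of the green tray with the scoop and tipped them into the brass cup in its dock. I then stood the scoop back on the small blue mat, let go of it, and lifted the cup. The job was handed in at 48 s of the 72 s allowed.

**Last checks:**
- **Cup:** it is held with the fingers 57 mm apart. It looked level, and the arm was still. Its underside was about 147 mm above the bench, judging by how far it was raised; the depth picture puts it at about 148 mm.
- **Scoop:** it stands upright and released on the mat, about 8 mm from the mat's centre by the commanded placement.
- **Spills and bystanders:** no ball was seen on the bench. The bottle, jar, lidded cup, dish and marker looked unmoved, though I did not measure them again.
- **Ball count:** three balls were clearly visible in the cup before the lift, with at least one more partly hidden. The pan looked empty after tipping, but I could not confirm that all five are in the cup. I did not count them again after lifting, because the gripper covers the cup in the scene view. I saved a last top picture but did not look at it.

None of the checks failed. The two cameras disagreed by 2–3 mm on the scoop's sideways position over the tray. I shifted it 2 mm, and it went in without touching the walls.

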